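# Tighten a casting mould's cover knobs crosswise

### The job

The plaster mould's round cover is held by four black wing knobs, all still loose. Tighten them clockwise by hand in two passes, crosswise in each pass (after the first knob always take the one opposite it, then the other two): first turn every knob about half-way, and only when all four are half-way go round again and turn each until it reaches home and its torque limiter clearly slips, then stop straight away and let go. Leave the tubs and the scale where they are.

Things in the scene. Friction and masses are not known exactly. Their poses are not given: they have to be found in the camera images.
- mould: White plaster mould, fixed: square block 240 x 240 x 80 mm high under a round aluminium cover (232 mm across, top 90 mm above the bench) with a brass plug in the middle (40 mm across, 22 mm high). Origin: centre of its underside, on the bench; z up, x, y along its sides. Wing knobs a, b, c, d stand counter-clockwise (from above) on an 85 mm radius, a opposite c, b opposite d.
- knob_a (a point): Black wing knob at (+60, +60) mm in the mould's x, y, opposite knob_c: upright bar 70 mm long, 16 thick, 38 high, 106 to 144 mm above the bench, turning about the vertical through its middle; below it a round hub 38 mm across and a steel collar 44 mm across. This point: on the axis, 14 mm below the bar's top; x along the bar, y across it, z up; turns with the bar.
- stud_a (a joint): Tightness of knob_a: how far its screw (the steel collar under the bar, with a small pointer nib) is turned, rad; grows as the knob is turned clockwise seen from above. 0 = run down finger-loose, 0.9 = half-way, 1.8 = home (hard stop). Starts between 0 and 0.3. Takes 0.08 N m, stays where left.
- cap_a (a joint): Slip of knob_a's torque limiter: how far the black bar has turned on its collar, rad, clockwise positive; 0 at the start. It hardly moves until the screw is home; then the bar slips on at 0.32 N m as it is turned further and stays where left. About 0.2 to 0.5 is a proper slip.
- knob_b (a point): Black wing knob at (-60, +60) mm in the mould's x, y, opposite knob_d: upright bar 70 mm long, 16 thick, 38 high, 106 to 144 mm above the bench, turning about the vertical through its middle; below it a round hub 38 mm across and a steel collar 44 mm across. This point: on the axis, 14 mm below the bar's top; x along the bar, y across it, z up; turns with the bar.
- stud_b (a joint): Tightness of knob_b: how far its screw (the steel collar under the bar, with a small pointer nib) is turned, rad; grows as the knob is turned clockwise seen from above. 0 = run down finger-loose, 0.9 = half-way, 1.8 = home (hard stop). Starts between 0 and 0.3. Takes 0.08 N m, stays where left.
- cap_b (a joint): Slip of knob_b's torque limiter: how far the black bar has turned on its collar, rad, clockwise positive; 0 at the start. It hardly moves until the screw is home; then the bar slips on at 0.32 N m as it is turned further and stays where left. About 0.2 to 0.5 is a proper slip.
- knob_c (a point): Black wing knob at (-60, -60) mm in the mould's x, y, opposite knob_a: upright bar 70 mm long, 16 thick, 38 high, 106 to 144 mm above the bench, turning about the vertical through its middle; below it a round hub 38 mm across and a steel collar 44 mm across. This point: on the axis, 14 mm below the bar's top; x along the bar, y across it, z up; turns with the bar.
- stud_c (a joint): Tightness of knob_c: how far its screw (the steel collar under the bar, with a small pointer nib) is turned, rad; grows as the knob is turned clockwise seen from above. 0 = run down finger-loose, 0.9 = half-way, 1.8 = home (hard stop). Starts between 0 and 0.3. Takes 0.08 N m, stays where left.
- cap_c (a joint): Slip of knob_c's torque limiter: how far the black bar has turned on its collar, rad, clockwise positive; 0 at the start. It hardly moves until the screw is home; then the bar slips on at 0.32 N m as it is turned further and stays where left. About 0.2 to 0.5 is a proper slip.
- knob_d (a point): Black wing knob at (+60, -60) mm in the mould's x, y, opposite knob_b: upright bar 70 mm long, 16 thick, 38 high, 106 to 144 mm above the bench, turning about the vertical through its middle; below it a round hub 38 mm across and a steel collar 44 mm across. This point: on the axis, 14 mm below the bar's top; x along the bar, y across it, z up; turns with the bar.
- stud_d (a joint): Tightness of knob_d: how far its screw (the steel collar under the bar, with a small pointer nib) is turned, rad; grows as the knob is turned clockwise seen from above. 0 = run down finger-loose, 0.9 = half-way, 1.8 = home (hard stop). Starts between 0 and 0.3. Takes 0.08 N m, stays where left.
- cap_d (a joint): Slip of knob_d's torque limiter: how far the black bar has turned on its collar, rad, clockwise positive; 0 at the start. It hardly moves until the screw is home; then the bar slips on at 0.32 N m as it is turned further and stays where left. About 0.2 to 0.5 is a proper slip.
- tub1: Bystander: lidded whitish tub, 100 mm across, 70 mm high, standing left of the mould; origin at its underside's centre.
- tub2: Bystander: lidded whitish tub, 90 mm across, 85 mm high, standing right of the mould; origin at its underside's centre.
- scale: Bystander: white bench scale about 200 x 150 mm, 59 mm high, standing right of the mould; origin on its underside.

How it is judged:
By the outcome, as a careful person would: the job done as asked, in the order asked, and still so for the second after the job is handed in, with the robot touching nothing.
It also fails if it takes over 72 s, if anything falls off the work surface, if the arm or the gripper's body presses on something with over 40 N, if the wrist force passes 120 N, or if a joint passes its speed limit or range.

### The arm

A 6-joint arm with a two-finger parallel gripper is mounted at the origin on the work surface. World frame = base frame: x ahead of the robot, y to its left, z up, the work surface at z = 0. Lengths are in m, angles in rad, forces in N, time in s.
With the tool pointing down it reaches from about 0.35 to 0.725 m from the base axis. Payload 4.3 kg.
Tool frame: the origin (TCP) lies at the very end of the fingers, on their centre line; the grasp point (between the pads) lies bot.grasp_offset behind it (bot.grasp_offset is the distance from the TCP to the grasp point, in m); z points along the fingers, y is the line along which they close (so a half turn about z gives the same grasp; the last joint's range is limited). The gripper opens to 85 mm and grips with 20 to 120 N. Pads are 22 mm wide; open, the fingers measure 114 mm over their backs; the gripper's body (76 mm by 85 mm) begins 54 mm behind the grasp point. The pads swing forward as they close: fully open they stand 13 mm farther back than shut.
Start: joints at [-1.391, 0.377, 0.081, 1.274, 0, 1.46], TCP at [0.164, -0.551, 0.231] pointing down, gripper open.
Joint ranges: [-2.72, 2.72], [-0.84, 1.66], [-1.02, 1.22], [-1.77, 2.12], [-1.37, 1.28], [-3.14, 3.14]. Speed limits (rad/s): [2.57, 2.57, 3.14, 3.14, 3.14, 3.14].

### API

Orientations are given as a unit quaternion [x, y, z, w].
In Python, from plant import bot gives the robot as it stands. Calls block until the motion is done:
- bot.goto(position, orientation): joint-space move of the TCP to a pose.
- bot.movel(position, vel=0.15, rotation=None): straight line of the TCP; rotation=None keeps the orientation; vel is the mean speed in m/s.
- bot.move_joints(angles): joint-space move.
- bot.gripper_to(opening, f_grip=None): opening from 0.0 (shut) to 1.0 (fully open); f_grip is the grip in N (None keeps the last); returns when the fingers have stopped.
- bot.hold(seconds).
- bot.solve_ik(position, orientation): joint angles nearest the present ones, or None.
- bot.sense(): the state.
- bot.snapshot(name): name is "side" or "top"; returns (picture, depth): 420x560x3 uint8, red, green, blue; 420x560 float32, m along the optical axis (not along the pixel's ray), 0 where there is no reading.
- bot.camera_info(name): a dict with "vertical_fov" (degrees; the focal length in pixels is half the picture's height over the tangent of half this angle, whatever the lens; pixels are square), "cx", "cy" (the principal point, pixels), "eye" and "orientation" of the camera in the world. Camera axes: x right, y down, z forward; pixel columns grow to the right and rows downward; lengths in m; the calibration is good to about 2 mm. A picture is of the moment at which its call begins. camera_info takes no time and is no camera call.
A pose or a line that the arm cannot do raises bot.PlanningError and nothing moves.
- bot.sign_off(): hands the job in; it is judged then, once.
The state is a dict: "t": time; "qpos": joint angles; "joint_vel": joint speeds; "effort": joint torques, N m; "tcp_pos": TCP position; "ee_rot": TCP orientation; "ft_force": force on the tool from outside, world axes, zero at the start; "ft_torque": the same for the moment, N m; "width": opening from 0.0 (shut) to 1.0 (fully open); "finger_force": force on a finger pad.
Only numpy, scipy, OpenCV 4.12 (cv2) and the standard library are available. Lean on these libraries where they do the work, as an engineer would, in place of code of your own. Each camera call takes 0.05 s, during which the arm holds its last target. There are 200 camera calls.

## Working session

There is one attempt and no reset: what is moved stays moved. The work goes in short steps, each a Python script; the robot and the scene stay as the last script left them, time stands still between calls to the robot, and variables do not carry over. Pictures are saved under pics/ and viewed, at most 10 in all, crops included, and the job is handed in when it is done.

```bash
ls; mkdir -p pics
python3 - <<'E'
from plant import bot
import cv2,numpy as np
for n in("top","side"):
    p,d=bot.snapshot(n); np.save(f"pics/{n}0.npy",d); cv2.imwrite(f"pics/{n}0.png",p[:,:,::-1]); print(bot.camera_info(n))
a=cv2.imread("pics/top0.png");b=cv2.imread("pics/side0.png")
s=bot.sense();print(bot.grasp_offset,s["t"],s["ee_rot"],s["ft_force"])
E
```

```text
pics
{'vertical_fov': 49.14034515216567, 'cx': 275.472312390043, 'cy': 215.60857058784472, 'eye': array([ 0.4159554 , -0.00304285,  1.28176039]), 'orientation': array([ 0.71632818, -0.69641618,  0.03755677, -0.02163156])}
{'vertical_fov': 51.655223061657814, 'cx': 282.8523153537313, 'cy': 209.0734888947901, 'eye': array([ 0.4572313 , -1.1738122 ,  0.98366003]), 'orientation': array([ 0.89653883, -0.02742507,  0.00971786, -0.44200855])}
0.0187 0.1 [ 9.89519339e-01  1.44397695e-01 -3.62542664e-05 -8.84689513e-04] [0.83268896 0.81919662 1.1356535 ]
```

View pics/top0.png

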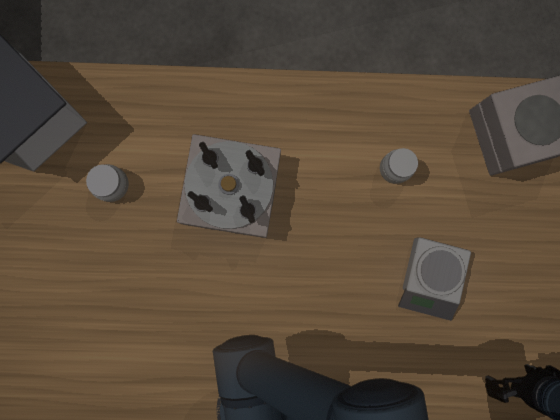

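View pics/side0.png

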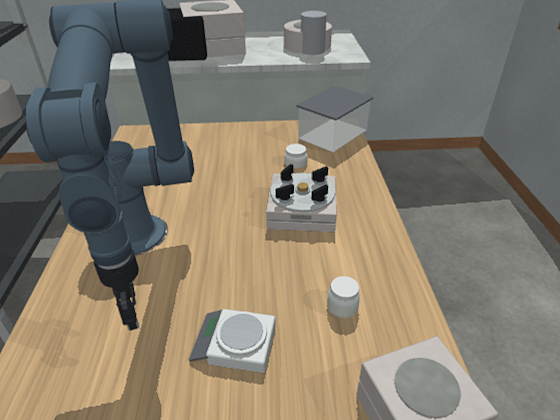

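The top view shows the mould's centre near (229,184), with four bars at about (209,156), (255,163), (247,209) and (201,203). The tubs are at (105,182) and (400,166). I'll use depth to measure the bars.

```bash
cat > h.py <<'E'
import numpy as np, cv2
from scipy.spatial.transform import Rotation as R
from plant import bot
def cloud(d,n):
    c=bot.camera_info(n); f=210/np.tan(np.radians(c["vertical_fov"]/2))
    v,u=np.mgrid[:420,:560]
    p=np.stack([(u-c["cx"])/f*d,(v-c["cy"])/f*d,d],-1)
    return p@R.from_quat(c["orientation"]).as_matrix().T+c["eye"]
def bars(p,d,zmin=.118):
    """top-view bars: list of (xy centre, angle mod pi, count)"""
    P=cloud(d,"top"); m=(d>0)&(P[...,2]>zmin)&(P[...,2]<.165)&(p.max(-1)<70)
    m[:, :130]=0; m[:,330:]=0; m[:110]=0; m[260:]=0
    n,l,s,c=cv2.connectedComponentsWithStats(m.astype(np.uint8),connectivity=8)
    out=[]
    for i in range(1,n):
        if s[i,4]<40: continue
        q=P[l==i]; x=q[:,:2]; r=cv2.minAreaRect((x*1000).astype(np.float32))
        w,V=np.linalg.eigh(np.cov(x.T)); a=np.arctan2(V[1,1],V[0,1])%np.pi
        out.append((x.mean(0),np.array(r[0])/1000,r[1],a,len(x),np.percentile(q[:,2],[5,50,95]),c[i]))
    return out
E
python3 - <<'E'
from h import *
np.set_printoptions(precision=4,suppress=True)
p=cv2.imread("pics/top0.png")[:,:,::-1];d=np.load("pics/top0.npy")
for b in bars(p,d): print(*b)
P=cloud(d,"top")
m=(P[...,2]>.06)&(P[...,2]<.12)&(d>0); m[:, :150]=0; m[:,320:]=0; m[:120]=0; m[250:]=0
r=cv2.minAreaRect((P[m][:,:2]*1000).astype(np.float32));print(r)
for u,v in((105,178),(402,160),(440,265),(230,184),(300,300)):print(P[v,u])
c=cv2.resize(cv2.convertScaleAbs(cv2.imread("pics/top0.png")[125:245,170:290],alpha=2.2),None,fx=5,fy=5,interpolation=cv2.INTER_CUBIC);cv2.imwrite("pics/crop0.png",c)
E
```

```text
[0.6603 0.1461] [0.6626 0.1475] (68.52500915527344, 15.855608940124512) 0.5681334453119815 178 [0.1339 0.1427 0.1469] [207.9663 154.7472]
[0.6446 0.0283] [0.6466 0.0284] (68.92240905761719, 16.380640029907227) 0.6299702897485968 190 [0.1266 0.1425 0.1468] [254.7684 162.4632]
[0.5426 0.1619] [0.5434 0.1628] (68.06076049804688, 15.914413452148438) 0.9356551059821726 179 [0.1375 0.1425 0.1458] [199.7598 201.1285]
[0.527  0.0442] [0.5276 0.0444] (68.49652099609375, 15.718780517578125) 0.4280931967566337 175 [0.138  0.1431 0.1469] [246.8629 208.7486]
((596.2435302734375, 96.13616943359375), (241.14869689941406, 241.0011749267578), 82.38800048828125)
[0.6044 0.4237 0.0713]
[ 0.6758 -0.3623  0.0811]
[ 0.3994 -0.4732  0.0562]
[0.5926 0.0908 0.111 ]
[ 0.2917 -0.1049 -0.0045]
```

View pics/crop0.png

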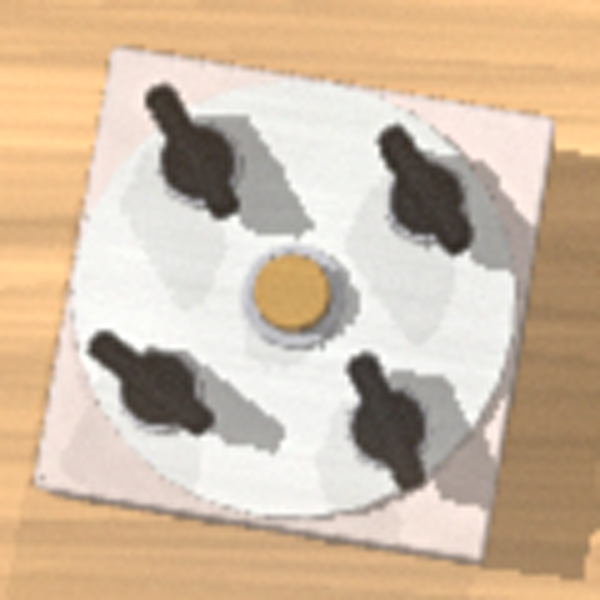

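The enlarged crop confirms four free bars around the plug at (292,290). The four bar centres form a 170 mm diagonal, which matches the mould. I'll start on the upper-left knob (called k0).

```bash
cat >> h.py <<'E'
np.set_printoptions(precision=3,suppress=True)
K=[np.array(x) for x in((.6626,.1475),(.5276,.0444),(.6466,.0284),(.5434,.1628))]  # crosswise order
ZG=.1125; ZS=.178; W=.55
def rot(a):
    c,s=np.cos(a),np.sin(a)
    return R.from_matrix(np.array([[-c,-s,0],[-s,c,0],[0,0,-1.]])).as_quat()
def jaw():  # bar angle implied by tool, mod pi
    x=R.from_quat(bot.sense()["ee_rot"]).as_matrix()[:,0]; return np.arctan2(x[1],x[0])%np.pi
def approach(k,a,turn):
    best=None
    for b in(a,a+np.pi):
        q=bot.solve_ik([*K[k],ZS],rot(b))
        if q is None: continue
        if abs(q[5])<3 and abs(q[5]+turn)<3.05:
            c=abs(q[5]-bot.sense()["qpos"][5])
            if best is None or c<best[0]: best=(c,b)
    bot.goto([*K[k],ZS],rot(best[1]))
    bot.movel([*K[k],ZG],vel=.12)
    bot.gripper_to(0.0,f_grip=80)
def tq(): s=bot.sense(); return s["ft_torque"][2],s["effort"][5],s["t"],s["width"],s["qpos"][5]
def turn(dq):
    q=np.array(bot.sense()["qpos"]);q[5]+=dq;bot.move_joints(q)
def leave(k):
    bot.gripper_to(W); p=bot.sense()["tcp_pos"]; bot.movel([p[0],p[1],ZS],vel=.15)
E
python3 - <<'E'
from h import *
p=cv2.imread("pics/top0.png")[:,:,::-1];d=np.load("pics/top0.npy")
A=[]
for k in K:
    r=[]
    for z in(.118,.13,.137):
        b=min(bars(p,d,z),key=lambda b:np.linalg.norm(b[1]-k));r.append(b[3]);r.append(np.radians(cv2.minAreaRect(np.zeros((1,2),np.float32))[2]) if 0 else b[1])
    print(*r); A.append(r[2])
q=bot.solve_ik([*K[0],ZS],rot(A[0]));q2=bot.solve_ik([*K[0],ZS],rot(A[0]-.3));print(q,q2)
np.save("A0.npy",A)
bot.gripper_to(W);print(tq())
approach(0,A[0],.8);s=bot.sense();print(tq(),s["ft_force"],s["tcp_pos"],s["finger_force"],jaw())
E
```

```text
0.5681334453119815 [0.663 0.147] 0.56442913504599 [0.663 0.147] 0.5683854469204062 [0.663 0.148]
0.4280931967566337 [0.528 0.044] 0.42982602176912765 [0.528 0.044] 0.4282503638462556 [0.528 0.045]
0.6299702897485968 [0.647 0.028] 0.6279452045820584 [0.647 0.028] 0.6329565462347899 [0.647 0.029]
0.9356551059821726 [0.543 0.163] 0.9372971329717674 [0.543 0.163] 0.9346571171232825 [0.544 0.163]
[ 0.126  0.616  0.327  1.282  0.    -0.439] [ 0.126  0.616  0.327  1.282  0.    -0.139]
(np.float64(-0.01488528367264364), np.float64(3.650904432106472e-06), 0.5667, 0.5491095782073824, np.float64(1.4605023984801737))
(np.float64(-0.10016444689285461), np.float64(-0.04095348995178938), 4.6583, 0.17748859823836596, np.float64(-0.4386839265160511)) [-0.158  0.316  5.215] [0.663 0.148 0.114] 78.2404375076294 0.5644777049644576
```

Run:
```python
from h import *
for i in(.1,.65): turn(i); print(*np.round(tq(),3))
leave(0);print(*np.round(tq(),3))
A=np.load("A0.npy")
approach(1,A[1],.8);print(*np.round(tq(),3),bot.sense()["ft_force"])
turn(.75);print(*np.round(tq(),3))
```

```text
-0.021 0.023 4.908 0.173 -0.341
-0.076 -0.039 5.575 0.171 0.307
0.017 -0.001 6.558 0.553 0.309
0.051 0.041 8.4 0.173 -0.466 [-0.632  1.374  6.429]
-0.048 -0.059 9.15 0.174 0.283
```

Run:
```python
from h import *
A=np.load("A0.npy")
leave(1)
for k in(2,3):
    approach(k,A[k],.8);a=tq();turn(.75);print(*np.round(a,3),*np.round(tq(),3));leave(k)
q=np.array(bot.sense()["qpos"]);q[0]-=.7;bot.move_joints(q)
p,d=bot.snapshot("top");cv2.imwrite("pics/top1.png",p[:,:,::-1])
B=[]
for k in range(4):
    b=min(bars(p,d,.13),key=lambda b:np.linalg.norm(b[1]-K[k]));print(b[1],b[2],b[3],b[4],"turned",A[k]-(b[3] if b[3]<2 else b[3]-np.pi));B.append(b[3])
np.save("A1.npy",B);print(bot.sense()["t"])
cv2.imwrite("pics/crop1.png",cv2.resize(cv2.convertScaleAbs(p[125:245,170:290,::-1],alpha=2.2),None,fx=5,fy=5,interpolation=cv2.INTER_CUBIC))
```

```text
-0.075 -0.014 12.133 0.172 -0.682 -0.079 -0.058 12.883 0.171 0.067
-0.048 -0.071 15.758 0.174 -0.758 -0.001 -0.053 16.508 0.172 -0.009
[0.662 0.148] (16.96437644958496, 67.95964050292969) 2.965375912735831 184 turned 0.7406458758999523
[0.528 0.045] (15.74666690826416, 68.3406753540039) 2.8194000088139335 174 turned 0.7520186665449873
[0.646 0.029] (15.979793548583984, 68.26509094238281) 3.011503637552888 172 turned 0.7580342206189634
[0.544 0.163] (67.67131805419922, 16.279077529907227) 0.19317111580489055 182 turned 0.7441260171668769
18.9917
```

View pics/crop1.png

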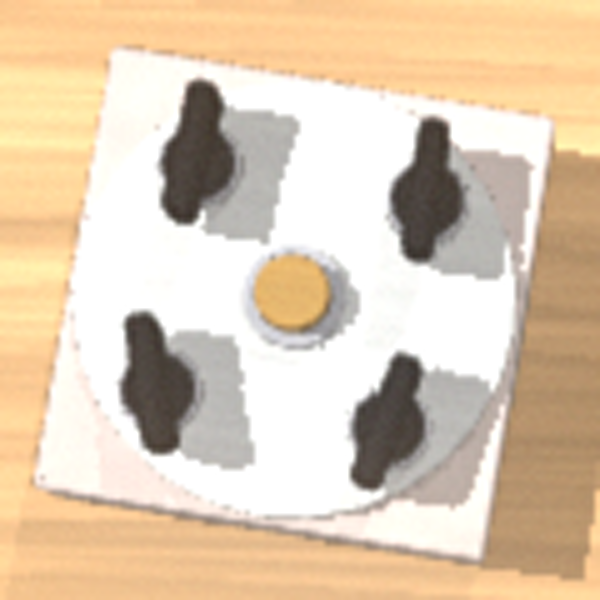

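All four knobs turned about 0.75 rad, with nothing else disturbed. Next is pass 2, starting with k0 and feeling for the stop in small steps.

Run:
```python
from h import *
A=np.load("A1.npy")
approach(0,A[0],1.5);print(*np.round(tq(),3));turn(.6);print(*np.round(tq(),3))
for i in range(6): turn(.06);print(*np.round(tq(),3))
```

```text
-0.046 -0.06 21.55 0.172 0.302
-0.129 -0.051 22.175 0.176 0.9
-0.06 -0.028 22.425 0.174 0.958
-0.11 -0.03 22.675 0.173 1.016
-0.03 -0.03 22.925 0.174 1.073
-0.08 -0.031 23.175 0.178 1.131
-0.033 0.005 23.425 0.173 1.189
-0.047 0.008 23.675 0.171 1.246
```

Run:
```python
from h import *
for i in range(2):
    turn(.06);print(*np.round(tq(),3))
    for _ in range(3): bot.hold(.05);print("   ",*np.round(tq(),3),bot.sense()["ft_torque"])
```

```text
-0.059 0.006 23.925 0.175 1.304
    -0.014 0.034 23.975 0.176 1.305 [ 0.229 -0.013 -0.014]
    0.027 0.071 24.025 0.173 1.305 [ 0.166 -0.027  0.027]
    0.112 0.086 24.075 0.175 1.305 [ 0.173 -0.     0.112]
-0.032 -0.008 24.325 0.177 1.363
    0.028 -0.011 24.375 0.175 1.364 [ 0.177 -0.01   0.028]
    0.017 0.034 24.425 0.175 1.364 [ 0.212 -0.008  0.017]
    0.052 0.052 24.475 0.174 1.364 [ 0.192 -0.018  0.052]
```

Run:
```python
from h import *
def avg(n=6):
    r=[]
    for _ in range(n): bot.hold(.02); r.append(tq()[:2])
    return np.mean(r,0)
print(avg(),avg(),tq())
for i in range(4):
    turn(.03);print(avg(5),np.round(tq()[2:],3))
```

```text
[0.063 0.064] [0.106 0.085] (np.float64(0.09535688855667451), np.float64(0.09161797352135181), 24.675, 0.17488645699964608, np.float64(1.3645544454801837))
[0.067 0.096] [25.008  0.171  1.394]
[0.095 0.097] [25.342  0.17   1.424]
[0.079 0.097] [25.675  0.172  1.453]
[0.102 0.097] [26.008  0.173  1.482]
```

Run:
```python
from h import *
def avg(n=5):
    r=[]
    for _ in range(n): bot.hold(.02); r.append(tq()[:2])
    return np.mean(r,0)
turn(.04);print(avg(),np.round(tq()[2:],3));leave(0)
A=np.load("A1.npy")
approach(1,A[1],1.5);q0=tq()[4];print(avg(),np.round(tq()[2:],3))
turn(.4)
for i in range(4): turn(.03);print(avg(),np.round(tq()[2:],3))
turn(.16)
for i in range(3): turn(.03);print(avg(),np.round(tq()[2:],3),"turned",tq()[4]-q0)
```

```text
[0.027 0.057] [26.342  0.174  1.522]
[0.013 0.013] [29.617  0.176  0.286]
[-0.024 -0.027] [30.417  0.177  0.713]
[-0.058 -0.059] [30.75   0.172  0.742]
[-0.049 -0.063] [31.083  0.175  0.771]
[-0.06  -0.064] [31.417  0.174  0.801]
[0.011 0.002] [32.025  0.17   0.986] turned 0.6994019697897651
[-0.04  -0.055] [32.358  0.172  1.015] turned 0.7285958792625076
[-0.056 -0.063] [32.692  0.174  1.044] turned 0.757975380169233
```

The resting effort gives a clear signal: about −0.064 while the screw is loose and about +0.097 once it slips. Knob k0's effort changed at q6≈1.16, which puts its slip at about 0.36. I'll continue k1 on this signal.

```bash
cat >> h.py <<'E'
def avg(n=5):
    r=[]
    for _ in range(n): bot.hold(.02); r.append(tq()[:2])
    return np.mean(r,0)
def finish(q0,step=.03):
    """small steps until the resting effort jumps, then slip on; never beyond 1.24 rad in all"""
    while True:
        turn(step); e=avg(); n=tq()[4]-q0; print(np.round(e,3),round(n,3))
        if e[1]>.03 or n>1.15: break
    turn(min(.30,1.24-n)); print("end",tq()[4]-q0,avg(),tq()[2])
E
python3 - <<'E'
from h import *
finish(.286);leave(1);print(tq())
E
```

```text
[-0.076 -0.064] 0.788
[-0.067 -0.064] 0.817
[-0.069 -0.064] 0.846
[-0.046 -0.064] 0.876
[-0.074 -0.064] 0.905
[0.126 0.111] 0.935
end 1.231840562576933 [-0.005 -0.015] 35.1667
(np.float64(0.02753252073438665), np.float64(-0.0004843462011194788), 36.15, 0.5472356477782074, np.float64(1.5202569295495194))
```

Run:
```python
from h import *
A=np.load("A1.npy")
for k in(2,3):
    approach(k,A[k],1.5);q0=tq()[4];turn(.66);finish(q0);leave(k);print(tq()[2])
q=np.array(bot.sense()["qpos"]);q[0]-=.7;bot.move_joints(q)
p,d=bot.snapshot("top")
B=np.load("A1.npy")
for k in range(4):
    b=min(bars(p,d,.13),key=lambda b:np.linalg.norm(b[1]-K[k]));print(b[1],"turned",(B[k]-b[3])%np.pi)
print(bot.sense()["t"])
cv2.imwrite("pics/top2.png",p[:,:,::-1])
```

```text
[-0.064 -0.048] 0.688
[-0.045 -0.062] 0.717
[-0.068 -0.064] 0.746
[-0.052 -0.064] 0.776
[-0.05  -0.064] 0.805
[0.105 0.115] 0.834
end 1.1316737623129391 [-0.    -0.015] 41.6833
42.6667
[-0.023 -0.042] 0.688
[-0.061 -0.061] 0.717
[-0.078 -0.062] 0.746
[-0.056 -0.062] 0.776
[-0.067 -0.062] 0.805
[-0.066 -0.062] 0.834
[-0.086 -0.062] 0.864
[-0.06  -0.062] 0.893
[-0.052 -0.062] 0.923
[-0.075 -0.062] 0.952
[0.119 0.1  ] 0.981
end 1.237237414457253 [-0.011 -0.014] 49.6583
50.6417
[0.663 0.147] turned 1.2307110297902732
[0.527 0.045] turned 1.2251877474131128
[0.647 0.029] turned 1.1339993311249756
[0.544 0.163] turned 1.238728814819396
52.1417
```

View pics/top2.png

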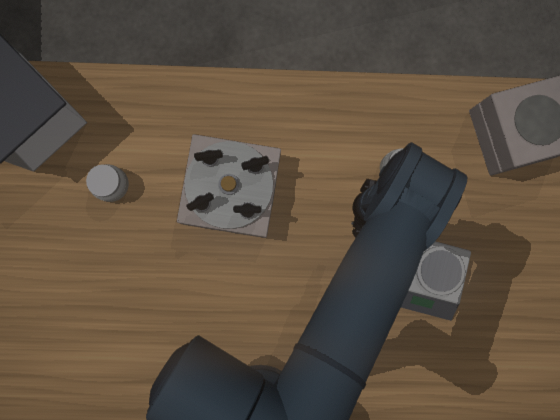

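The picture shows all four bars turned fully, tub1 at (105,182) and the scale at (440,275) where they were, and the gripper well above the bench, clear of everything.

```bash
python3 -c "
from plant import bot
print(bot.sense()['ft_force']);print(bot.sign_off())"
```

```text
[0.88992196 1.02129974 0.33422568]
the job is handed in; nothing more can be done
None
```

I tightened all four knobs crosswise in two passes (about half-way, then home), with estimated limiter slips of 0.26–0.36 rad; I let go, left the tubs and scale alone, and handed the job in at about 52 s.

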